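# Clear the tea things to the corner and start the mahjong table

### The arm

A 6-joint arm with a two-finger parallel gripper is mounted at the origin on the work surface. World frame = base frame: x ahead of the robot, y to its left, z up, the work surface at z = 0. Lengths are in m, angles in rad, forces in N, time in s.
With the tool pointing down it reaches from about 0.4 to 0.925 m from the base axis. Payload 12.5 kg.
Tool frame: the origin (TCP) lies at the very end of the fingers, on their centre line; the grasp point (between the pads) lies 19 mm behind it; z points along the fingers, y is the line along which they close (so a half turn about z gives the same grasp; the last joint's range is limited). The gripper opens to 95 mm and grips with 3 to 60 N. Pads are 20 mm wide; open, the fingers measure 119 mm over their backs; the gripper's body (75 mm by 180 mm) begins 59 mm behind the grasp point.
Start: joints at [-1.303, 0.491, 1.559, -0, 1.092, -0.106], TCP at [0.228, -0.582, 0.185] pointing down, gripper open.
Joint ranges: [-3.1, 3.1], [-0.84, 2.19], [0.05, 2.79], [-1.13, 4.28], [0.06, 2.93], [-2.69, 2.69]. Speed limits (rad/s): [2.22, 2.22, 2.79, 3.14, 3.14, 3.14].

### API

Orientations are given as a unit quaternion [w, x, y, z].
In Python, from cell import robot gives the robot as it stands.
- The arm moves only by the shell command python3 -m pendant 'ROWS' [FORCE]. ROWS is JSON, a list that holds one entry, the list of rows, each a list of 5 numbers: the shift along the tool's x, y, z in mm, then the turn about the tool's z in rad, then the closure, from -1 (fully open) to 1 (shut). In form: [[[x, y, z, turn, fingers], ...]]. A call has 1 to 8 rows; each row shifts and turns the commanded pose from where the row before left it, along the tool's axes as they then stand; what a row does not reach is not made up. A row lasts 1/8 s, in which the tool goes at most 62.5 mm and 10.7 degrees, less where a joint would pass 70% of its speed; a pose out of reach is approached as far as the arm can. A call with a gripper value outside its range is refused whole. The fingers move at their own pace and stop on an object; FORCE is the grip in N (left out, the last holds). Time passes only in rows, so rows that do not move let the fingers close. It gives the time, the measured TCP pose, the force, the opening and the grip force at its end, in the units of the state.
- robot.state(): the state, without advancing time (a new reading comes with each control period).
- robot.read_camera(name): name is "scene" or "side" or "wrist"; returns a dict with "pixels" (384x512x3 uint8, red, green, blue), "mtx" (3x3 intrinsics, pixels), "view" (4x4, takes a point from world to camera coordinates); the wrist camera has in their place "mount" (4x4, takes a point from camera to tool coordinates, whose origin is the TCP and whose axes are the flange's). Camera axes: x right, y down, z forward; pixel columns grow to the right and rows downward; lengths in m; the calibration is good to about 2 mm. A picture is of the moment at which its call begins: read the wrist's pose just before it. There is no depth.
- robot.close_job(): hands the job in; it is judged then, once.
The state is a dict: "time": time; "joint_pos": joint angles; "joint_vel": joint speeds; "joint_efforts": joint torques, N m; "tool_pos": TCP position; "tcp_rot": TCP orientation; "contact_force": force on the tool from outside, world axes, zero at the start; "wrist_torque": the same for the moment, N m; "width": finger opening in m; "grip_force": force on a finger pad.
Only numpy, scipy, OpenCV 4.12 (cv2) and the standard library are available. Lean on these libraries where they do the work, as an engineer would, in place of code of your own. Each camera call takes 0.05 s, during which the arm holds its last target. There are 200 camera calls.

### The job

Get the mahjong table ready for the next hand: first lay the round rosewood coaster flat inside the round brass outline at the table's corner (not the square one) and let go of it, then set the tea bowl gently down in the middle of the coaster, keeping it upright all the way. Only when the bowl stands there on its own, press the table's push button all the way down and let it come back up; do not disturb the bangle or the hair claw.

Things in the scene. Friction and masses are not known exactly. Their poses are not given: they have to be found in the camera images.
- coaster: round flat rosewood coaster, reddish-brown solid disc, 62 mm across, 15 mm thick, straight-sided; starts lying flat on the black table top. Origin: centre of its underside; z up
- bowl: white porcelain tea bowl with a gold rim, no handle, open at the top, standing upright on the table; 48 mm high, foot 40 mm across, widening to 64 mm across from 28 mm above its foot up to the rim (straight sides there, wall 3 mm), about 130 g. Origin: centre of the underside of its foot; z up
- mark_round: round outline, a thin brass line let flush into the black table top at one of the table's corners (left or right of the robot): circle 88 mm across inside the line, line 3 mm wide. Origin: its centre on the table top
- mark_square: square outline of the same brass line, 88 mm inside, at the other corner of the table; nothing belongs there. Origin: its centre on the table top
- button_top (a point): centre of the top face of the round green push button near the table edge farthest from the robot: cap 32 mm across, its top 8 mm above the table when up, in a flat metal bezel 48 mm across and 1.5 mm thick
- button (a joint): travel of the push button in m: 0 up, 0.006 fully down (needs about 4 N; springs back); it counts as pressed beyond 0.004
- bangle: pale jade bangle, a ring lying flat, 76 mm outside, 58 mm inside, 9 mm high; leave alone. Origin: centre of its underside
- claw: pink plastic hair claw, about 75 mm long (its x), 44 mm wide, 43 mm high; leave alone. Origin: centre of its underside
Mind the look-alikes: they are no part of the job. What is meant by the bowl is not black, and is the larger of those in its own colour.

How it is judged:
On the way, in this order (a step that is already met when the one before it is completed fails the run):
1. the coaster lies flat inside the round outline, let go (horizontal distance between coaster and mark_round below 0.013 m and height (world z) of coaster below 0.004 m and angle between coaster's own z axis and vertical below 0.1 rad and contact force between the fingers and coaster below 0.05 N), for 0.2 s.
2. the bowl stands upright on the coaster in the round outline, let go (all of step 1 and horizontal distance between bowl and coaster below 0.012 m and z of bowl in the frame of coaster between 0.012 and 0.018 m and angle between bowl's own z axis and vertical below 0.1 rad and contact force between the fingers and bowl below 0.05 N), for 0.2 s.
3. the button is pressed down (value of joint button above 0.004 m).
At the end, for the whole second after the job is handed in: Coaster flat on the table, its centre within 13 mm of the round outline's; bowl upright (0.1 rad) on the coaster, centres within 12 mm; both released and at rest; button up again (under 2 mm) after a press beyond 4 mm (all of step 2 and linear speed of each of bowl, coaster below 0.02 m/s and value of joint button below 0.002 m); the robot touches nothing.
It fails at once if the bowl is tipped more than 0.4 rad (angle between bowl's own z axis and vertical above 0.4 rad).
It fails at once if the bowl is dropped (moves faster than 0.4 m/s with no finger on it) (contact force between the fingers and bowl below 0.01 N and linear speed of bowl above 0.4 m/s).
It fails at once if the button is pressed before the bowl stands released on the coaster in the round outline (value of joint button above 0.004 m and not (horizontal distance between coaster and mark_round below 0.013 m and height (world z) of coaster below 0.004 m and angle between each of coaster, bowl's own z axis and vertical below 0.1 rad and horizontal distance between bowl and coaster below 0.012 m and z of bowl in the frame of coaster between 0.012 and 0.018 m and contact force between the fingers and bowl below 0.05 N and contact force between the fingers and coaster below 0.05 N)).
It fails at once if the bangle or the hair claw is moved more than 15 mm (distance of any of bangle, claw from where it was at the start of the episode above 0.015 m).
It also fails if it takes over 72 s, if anything falls off the work surface, if the arm or the gripper's body presses on something with over 40 N, if the wrist force passes 120 N, or if a joint passes its speed limit or range.

## Working session

There is one attempt and no reset: what is moved stays moved. The work goes in short steps, Python scripts to look and compute and a shell command to move; the robot and the scene stay as the last step left them, time stands still between calls to the robot, and variables do not carry over. Pictures are saved under pics/ and viewed, at most 12 in all, crops included, and the job is handed in when it is done.

```bash
ls; mkdir -p pics; python3 - <<'E'
from cell import robot
import cv2,numpy as np
s=robot.state();print(s)
a=[]
for n in("scene","side"):
    r=robot.read_camera(n);cv2.imwrite(f"pics/{n}0.png",r["pixels"][:,:,::-1]);np.savez(f"pics/{n}0.npz",**r)
    print(n,r["mtx"].round(1).tolist(),r["view"].round(3).tolist())
    a.append(r["pixels"][:,:,::-1])
print(robot.read_camera("wrist")["mount"].round(3))
E
```

```text
pics
{'time': 0.0, 'joint_pos': array([-1.30262103e+00,  4.91550504e-01,  1.55946376e+00, -4.40066514e-05,
        1.09169007e+00, -1.05601564e-01]), 'joint_vel': array([ 0.00187927,  0.00073789,  0.00037643, -0.00015712, -0.00058161,
       -0.00047836]), 'joint_efforts': array([-2.44051280e-04, -6.12645292e+01, -2.58180857e+01,  6.92697521e-02,
        4.82410484e-02, -1.24966509e-04]), 'tool_pos': array([ 0.22814288, -0.58156962,  0.18486246]), 'tcp_rot': array([-5.52421452e-04,  9.82585089e-01,  1.85812360e-01, -6.45887135e-05]), 'contact_force': array([ 0.12368334,  0.79836407, -0.10769087]), 'wrist_torque': array([-0.04003811,  0.01638756, -0.01054591]), 'grip_force': 0.0, 'width': 0.09498586874306399}
scene [[350.2, 0.0, 253.8], [0.0, 350.2, 196.0], [0.0, 0.0, 1.0]] [[-0.56, 0.828, 0.011, 0.295], [0.606, 0.419, -0.676, -0.282], [-0.565, -0.372, -0.737, 1.185], [0.0, 0.0, 0.0, 1.0]]
side [[380.3, 0.0, 254.7], [0.0, 380.3, 191.2], [0.0, 0.0, 1.0]] [[1.0, -0.022, 0.0, -0.51], [-0.017, -0.754, -0.656, 0.025], [0.014, 0.656, -0.754, 1.155], [0.0, 0.0, 0.0, 1.0]]
[[-0.    -0.959 -0.285  0.08 ]
 [ 1.    -0.    -0.    -0.002]
 [ 0.    -0.285  0.959 -0.2  ]
 [ 0.     0.     0.     1.   ]]
```

View pics/scene0.png

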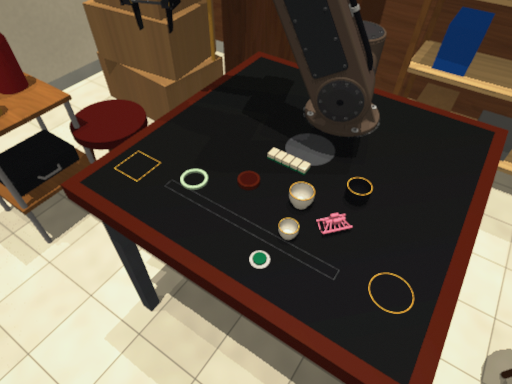

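View pics/side0.png

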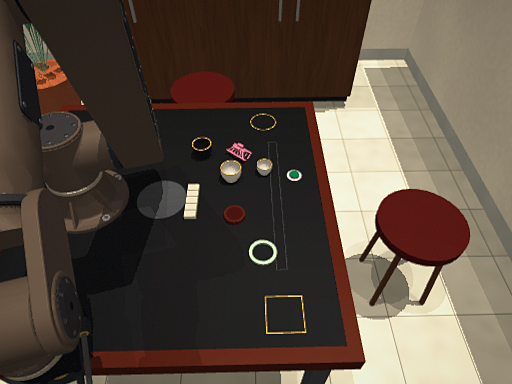

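The scene view shows these things:
- The coaster is at scene (249,180) / side (234,214).
- The round mark is at scene (391,293) / side (263,122), and the square one at scene (138,166).
- The button is at scene (260,260), the bangle at (194,179) and the claw at (335,223).

There are three bowl candidates: large white at scene (302,196), small white at (289,229) and black at (360,188). The large white one fits, being not black and the larger of the white pair. I'll confirm it in a crop.

```bash
cat > h.py <<'E'
import numpy as np,cv2
from scipy.spatial.transform import Rotation as R
def ray(r,uv):
    d=np.linalg.inv(r["mtx"])@[uv[0],uv[1],1]; V=r["view"]
    return -V[:3,:3].T@V[:3,3], V[:3,:3].T@d
def plane(r,uv,z):
    o,d=ray(r,uv); return o+d*(z-o[2])/d[2]
def tri(a,ua,b,ub):
    o,d=ray(a,ua);p,e=ray(b,ub); t=np.linalg.lstsq(np.c_[d,-e],p-o,rcond=None)[0]
    x,y=o+d*t[0],p+e*t[1]; return (x+y)/2,np.linalg.norm(x-y)
def blobs(r,lo,hi,roi,amin=15):
    h=cv2.cvtColor(r["pixels"],cv2.COLOR_RGB2HSV); m=cv2.inRange(h,np.array(lo),np.array(hi))
    x0,y0,x1,y1=roi; k=np.zeros_like(m);k[y0:y1,x0:x1]=m[y0:y1,x0:x1]
    c=[q for q in cv2.findContours(k,cv2.RETR_EXTERNAL,cv2.CHAIN_APPROX_NONE)[0] if len(q)>=amin]
    return sorted(c,key=cv2.contourArea,reverse=True)
def wrist(robot):
    s=robot.state(); r=robot.read_camera("wrist")
    T=np.eye(4);w=s["tcp_rot"];T[:3,:3]=R.from_quat([*w[1:],w[0]]).as_matrix();T[:3,3]=s["tool_pos"]
    r["view"]=np.linalg.inv(T@r["mount"]); return r,T
def onplane(r,c,z):
    """contour cast on plane z -> min enclosing circle + ellipse-free centroid (m)"""
    P=np.array([plane(r,q,z)[:2] for q in c[:,0,:].astype(float)])
    (x,y),rad=cv2.minEnclosingCircle((P*1000).astype(np.float32)); return np.r_[x,y,rad].round(1)
E
python3 - <<'E'
from h import *
S=dict(np.load("pics/scene0.npz"));D=dict(np.load("pics/side0.npz"))
RED=((0,90,30),(12,255,160));GOLD=((13,90,90),(32,255,255));GRN=((60,120,40),(95,255,255))
for n,(lo,hi),rs,rd,z in(("coaster",RED,(225,160,275,200),(215,198,255,230),.015),("round",GOLD,(355,260,425,325),(240,105,285,138),0),
  ("square",GOLD,(105,140,170,190),(255,285,315,340),0),("button",GRN,(240,245,280,275),(283,165,305,185),.008),("bowlrim",GOLD,(283,178,320,215),(217,155,245,188),.048),
  ("small rim",GOLD,(276,215,303,245),(253,153,276,178),.036)):
    u=[]
    for r,roi in((S,rs),(D,rd)):
        c=blobs(r,lo,hi,roi,6); 
        if not c: print(n,"none");continue
        c=np.concatenate(c) if n!="coaster" else c[0]; e=cv2.fitEllipse(c) if len(c)>5 else None
        u.append(e[0]);print(n,np.round(e[0],1),np.round(e[1],1),onplane(r,c,z),(plane(r,e[0],z)[:2]*1000).round(1))
    if len(u)==2:
        p,g=tri(S,u[0],D,u[1]);print("  tri mm",(p*1000).round(1),"gap",round(g*1000,1))
a=S["pixels"][150:280,170:430,::-1];cv2.imwrite("pics/crop.png",cv2.resize(a,None,fx=3,fy=3,interpolation=cv2.INTER_CUBIC))
E
```

```text
coaster [248.2 179.8] [20.1 23.3] [455.1 -67.3  38.7] [455.2 -66.7]
coaster [234.1 214.4] [19.5 21. ] [449.1 -78.   36.1] [449.2 -78.3]
  tri mm [448.6 -71.6   6.5] gap 0.6
round [390.8 292.6] [36.9 49.1] [547.1 363.5  48.1] [548.9 364.7]
round [262.6 121.5] [15.8 24.7] [548.4 363.5  49.6] [547.6 361.7]
  tri mm [547.6 364.8  -2.3] gap 0.4
square [137.1 165.4] [25.6 40.6] [ 572.8 -369.4   66.4] [ 575.2 -368.3]
square [284.5 314.4] [43.5 46.1] [ 574.5 -372.    65.3] [ 574.3 -373.6]
  tri mm [ 573.9 -371.8   -3.2] gap 1.6
button [259.1 258.2] [11.1 12.1] [640.1  91.1  15.3] [640.1  91.2]
button [293.9 174. ] [6.4 8.2] [637.9  85.3  15.1] [637.5  85.3]
  tri mm [638.   89.6   3.6] gap 0.5
bowlrim [301.9 190.5] [18.7 26. ] [436.5  83.7  33.7] [437.4  83.8]
bowlrim [230.4 167.2] [14.7 20.9] [437.5  81.   33.8] [436.9  80.7]
  tri mm [436.4  83.   46.1] gap 1.0
small rim [288.5 225.5] [16.7 21.2] [542.6 107.2  25.4] [542.8 107.8]
small rim [264.  163.9] [10.8 14.6] [543.3 105.8  26.1] [542.3 104.8]
  tri mm [542.  107.   34.2] gap 1.0
```

View pics/crop.png

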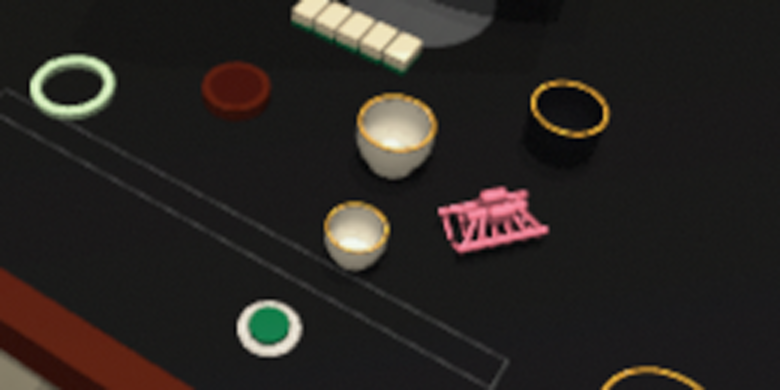

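The crop confirms the large white gold-rimmed bowl at crop (396,137), which is scene (302,196). It is about 67 mm across, against about 50 mm for the small white one, and the third is black. Next I work out clearances and the first move.

```bash
cat > go.py <<'E'
import sys
from h import *
from cell import robot
s=robot.state();w=s["tcp_rot"];M=R.from_quat([*w[1:],w[0]]).as_matrix()
print("t %.2f tcp"%s["time"],(s["tool_pos"]*1000).round(1),"yaw deg %.1f"%np.degrees(np.arctan2(M[1,0],M[0,0])),"F",s["contact_force"].round(1),"w %.4f g %.1f"%(s["width"],s["grip_force"]))
if len(sys.argv)>3:
    t=np.array([float(v) for v in sys.argv[1:4]])
    print("tool delta",(M.T@(t-s["tool_pos"]*1000)).round(1))
E
python3 go.py 450 -72 130; python3 - <<'E'
from h import *
S=dict(np.load("pics/scene0.npz"));D=dict(np.load("pics/side0.npz"))
for n,a,b in(("bangle",(194,179),(263,252)),("claw",(335,223),(239,152)),("black",(360,185),(202,144)),("tiles",(289,160),(192,201))):
    p,g=tri(S,a,D,b);print(n,(p*1000).round(),round(g*1000,1))
E
```

```text
t 0.15 tcp [ 228.2 -581.6  185. ] yaw deg 21.4 F [ 0.  -0.4 -0. ] w 0.0950 g 0.0
tool delta [ 392.6 -393.4   55.4]
bangle [ 528. -198.    2.] 2.0
claw [460. 188.  14.] 6.0
black [339. 195.  47.] 6.1
tiles [321. -19.  10.] 4.0
```

```bash
python3 -m pendant '[[[49,-49,5,0,-1],[49,-49,5,0,-1],[49,-49,5,0,-1],[49,-49,5,0,-1],[49,-49,5,0,-1],[49,-49,5,0,-1],[49,-49,5,0,-1],[49,-50,20,0,-1]]]'; python3 -m pendant '[[[0,0,0,0,-1],[0,0,0,0,-1],[0,0,0,0,-1],[0,0,0,0,-1]]]'
python3 - <<'E'
from h import *
from cell import robot
r,T=wrist(robot);cv2.imwrite("pics/w1.png",r["pixels"][:,:,::-1]);np.savez("pics/w1.npz",**r)
E
python3 go.py 450 -72 130
```

```text
time: 1.15
tool_pos: [0.4273, -0.1249, 0.1371]
tcp_rot: [0.001, 0.983, 0.186, 0.001]
contact_force: [1.4, -1.0, -0.4]
width: 0.0948
grip_force: 0.0
time: 1.65
tool_pos: [0.4261, -0.1277, 0.137]
tcp_rot: [0.0, 0.983, 0.185, 0.0]
contact_force: [-0.1, 0.4, -0.6]
width: 0.0952
grip_force: 0.0
t 1.70 tcp [ 426.1 -127.6  136.9] yaw deg 21.3 F [-0.4  0.1 -0.1] w 0.0951 g 0.0
tool delta [ 42.4 -43.1   6.9]
```

View pics/w1.png

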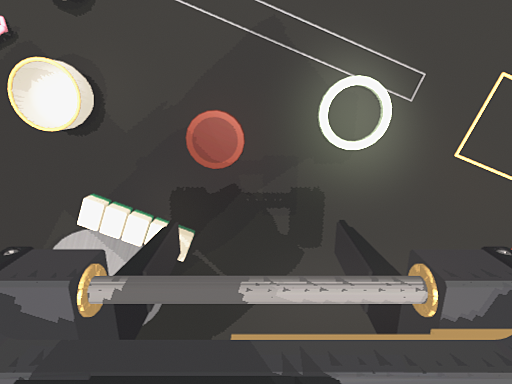

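The wrist view shows the coaster at (215,139), the bangle at (355,112), the bowl at (45,94) and dark fingertips at the bottom. I measure the coaster here and from a second place.

```bash
python3 -m pendant '[[[21,-21,0,0,-1],[21,-22,3,0,-1],[0,0,0,0,-1],[0,0,0,0,-1],[0,0,0,0,-1]]]'
python3 - <<'E'
from h import *
from cell import robot
A=dict(np.load("pics/w1.npz"))
B,T=wrist(robot);cv2.imwrite("pics/w2.png",B["pixels"][:,:,::-1]);np.savez("pics/w2.npz",**B)
u=[]
for r in(A,B):
    m=[c for k in(((0,90,60),(10,255,255)),((168,90,60),(180,255,255))) for c in blobs(r,*k,(0,0,512,240))]
    c=max(m,key=cv2.contourArea);e=cv2.fitEllipse(c);u.append(e[0]);print(np.round(e,1) if 0 else (e[0],e[1]),onplane(r,c,.015),(plane(r,e[0],.015)*1000).round(1))
print(tri(A,u[0],B,u[1]))
S=dict(np.load("pics/scene0.npz"))
E
python3 go.py 450 -72 3
```

```text
time: 2.33
tool_pos: [0.4495, -0.072, 0.1339]
tcp_rot: [0.0, 0.983, 0.185, 0.0]
contact_force: [-0.4, 0.8, -0.7]
width: 0.0949
grip_force: 0.0
((214.8209686279297, 138.81317138671875), (57.775943756103516, 59.35822296142578)) [446.9 -70.3  31.4] [447.5 -70.   15. ]
((255.98809814453125, 177.8372039794922), (56.02471160888672, 56.358943939208984)) [447.2 -69.5  31.7] [448.  -69.5  15. ]
(array([ 0.44713878, -0.0697637 ,  0.01194961]), np.float64(0.0002487388476222938))
t 2.38 tcp [449.5 -72.  133.9] yaw deg 21.4 F [-1.  -0.3 -0.2] w 0.0947 g 0.0
tool delta [  0.4   0.2 130.9]
```

```bash
python3 -m pendant '[[[-1,-3,40,0,-1],[0,0,40,0,-1],[0,0,30,0,-1],[0,0,12,0,-1],[0,0,8,0,-1],[0,0,0,0,-1]]]' && python3 go.py 447.5 -69.8 3 
```

```text
time: 3.12
tool_pos: [0.4479, -0.069, 0.004]
tcp_rot: [0.0, 0.983, 0.186, 0.0]
contact_force: [-0.4, 0.4, -0.5]
width: 0.0952
grip_force: 0.0
t 3.12 tcp [447.9 -69.    4. ] yaw deg 21.4 F [-0.4  0.4 -0.5] w 0.0952 g 0.0
tool delta [-0.6  0.6  1. ]
```

```bash
python3 -m pendant '[[[0,0,0,0,1],[0,0,0,0,1],[0,0,0,0,1],[0,0,0,0,1],[0,0,0,0,1],[0,0,0,0,1]]]' 15; python3 go.py 548 363.5 3
```

```text
time: 3.88
tool_pos: [0.4477, -0.0688, 0.0037]
tcp_rot: [0.0, 0.983, 0.186, -0.0]
contact_force: [-0.4, 0.2, 0.1]
width: 0.0402
grip_force: 0.0
t 3.88 tcp [447.7 -68.8   3.7] yaw deg 21.4 F [-0.4  0.2  0.1] w 0.0402 g 0.0
tool delta [ 251.3 -365.8    0.7]
```

The opening is 40 mm, narrower than the coaster's 62 mm, and there is no grip force. Something is off, so I look before moving on.

```bash
python3 - <<'E'
from h import *
from cell import robot
a=robot.read_camera("wrist")["pixels"][:,:,::-1];b=robot.read_camera("side")["pixels"][:,:,::-1];c=robot.read_camera("scene")["pixels"][:,:,::-1]
k=lambda i,x,y:cv2.resize(i[y:y+75,x:x+100],(400,300),interpolation=cv2.INTER_CUBIC)
cv2.imwrite("pics/c3.png",np.vstack([np.hstack([cv2.resize(a,(400,300)),k(b,185,180)]),np.hstack([k(c,200,140),np.zeros((300,400,3),np.uint8)])]))
E
python3 go.py
```

```text
t 4.03 tcp [447.7 -68.8   3.8] yaw deg 21.4 F [-0.7  0.2  0.1] w 0.0283 g 0.0
```

View pics/c3.png

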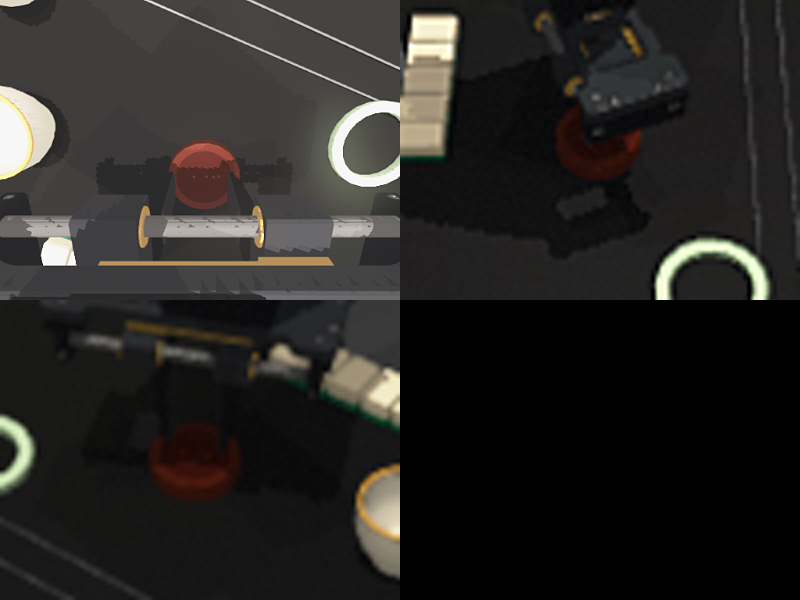

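The fingers have closed behind the disc's centre, so the coaster has probably slipped out along tool +x. I open, rise and measure again.

```bash
python3 -m pendant '[[[0,0,0,0,-1],[0,0,0,0,-1],[0,0,0,0,-1],[0,0,0,0,-1],[0,0,0,0,-1],[0,0,0,0,-1],[0,0,0,0,-1],[0,0,0,0,-1]]]' |tail -2; cat > coast.py <<'E'
from h import *
from cell import robot
import sys
B,T=wrist(robot);cv2.imwrite("pics/%s.png"%sys.argv[1],B["pixels"][:,:,::-1]);np.savez("pics/%s.npz"%sys.argv[1],**B)
m=[c for k in(((0,90,60),(10,255,255)),((168,90,60),(180,255,255))) for c in blobs(B,*k,(0,0,512,300))]
c=max(m,key=cv2.contourArea);e=cv2.fitEllipse(c);p=plane(B,e[0],.015);print("px",np.round(e[0],1),np.round(e[1],1),"circ",onplane(B,c,.015),(p*1000).round(1))
print("in tool mm",((np.linalg.inv(T)@[*p,1])[:3]*1000).round(1))
E
python3 coast.py w3; python3 -m pendant '[[[0,0,-30,0,-1],[0,0,-50,0,-1],[0,0,-50,0,-1],[0,0,0,0,-1],[0,0,0,0,-1],[0,0,0,0,-1]]]'; python3 coast.py w4;python3 go.py
```

```text
width: 0.0947
grip_force: 0.0
px [260.7 222.9] [88.9 90.8] circ [448.  -69.2  32.3] [449.3 -69.   15. ]
in tool mm [  1.4   0.7 -11.2]
time: 5.82
tool_pos: [0.4471, -0.0687, 0.1326]
tcp_rot: [-0.001, 0.983, 0.186, -0.001]
contact_force: [-0.8, 0.2, 0.3]
width: 0.0952
grip_force: 0.0
px [259.8 177. ] [56.3 56.7] circ [447.1 -69.7  31.8] [447.9 -69.5  15. ]
in tool mm [  0.7   1.2 117.6]
t 5.88 tcp [447.2 -68.7 132.6] yaw deg 21.4 F [-1.1  0.2 -1.1] w 0.0951 g 0.0
```

The coaster hasn't moved, so the fingers passed over or through it. I check where the fingertips really are by projecting the TCP tip points into the pictures.

```bash
python3 - <<'E'
from h import *
from cell import robot
B,T=wrist(robot);S=robot.read_camera("side");Sc=robot.read_camera("scene")
def proj(r,p): q=r["view"]@p; q=r["mtx"]@q[:3]; return q[:2]/q[2]
out=[]
for r,box in((B,(100,140,320,240)),(S,(190,150,100,75)),(Sc,(190,120,100,75))):
    x,y,w,h=box;im=cv2.resize(np.ascontiguousarray(r["pixels"][y:y+h,x:x+w,::-1]),(400,300),interpolation=cv2.INTER_CUBIC);im=cv2.convertScaleAbs(im,alpha=1.8,beta=20)
    for yy in(-.0475,.0475):
      for zz in(0,-.019):
        q=proj(r,T@[0,yy,zz,1]);print(q.round(1));q=(int((q[0]-x)*400/w),int((q[1]-y)*300/h));cv2.circle(im,q,4,(0,255,0) if zz==0 else (255,0,255),1)
    out.append(im)
cv2.imwrite("pics/c4.png",np.vstack([np.hstack(out[:2]),np.hstack([out[2],out[2]*0])]))
E
```

```text
[192.  218.6]
[186.  229.6]
[326.9 218.6]
[333.4 229.6]
[225.5 172.8]
[225.2 167.9]
[237.9 197.2]
[237.7 192.5]
[268.3 146.4]
[268.6 140.3]
[230.7 140.8]
[230.3 134.6]
```

View pics/c4.png

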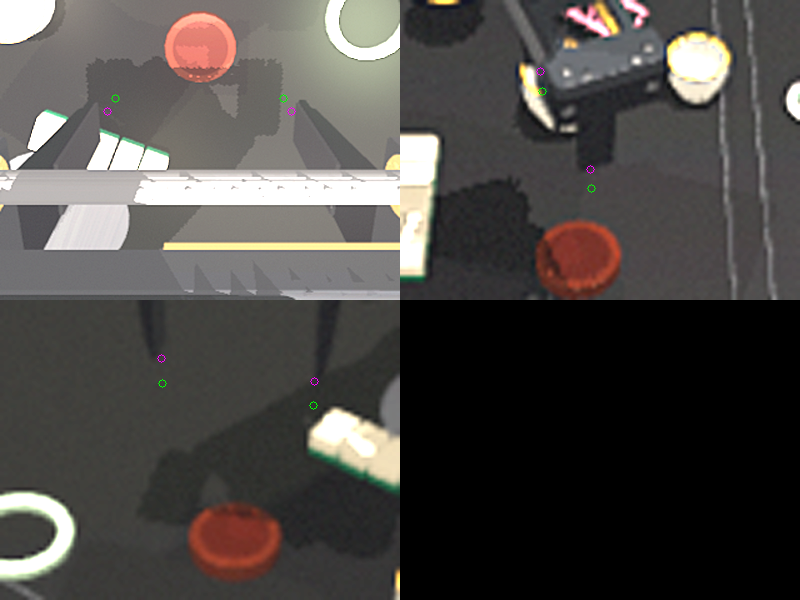

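The real fingertips end about 20 mm short of the reported TCP. In the scene crop they sit at (155,355), next to the magenta marks 19 mm behind it. That explains the miss: the tips were near z≈23 mm, above the coaster. I'll come down lower in small steps and watch the force.

```bash
python3 -m pendant '[[[0,1,50,0,-1],[0,0,50,0,-1],[0,0,30,0,-1],[0,0,5,0,-1],[0,0,5,0,-1],[0,0,0,0,-1]]]'; python3 -m pendant '[[[0,0,2,0,-1],[0,0,2,0,-1],[0,0,2,0,-1],[0,0,0,0,-1]]]';python3 coast.py w5;python3 go.py
```

```text
time: 6.78
tool_pos: [0.4485, -0.0698, -0.0056]
tcp_rot: [0.0, 0.983, 0.186, 0.001]
contact_force: [0.2, -0.5, -0.2]
width: 0.0951
grip_force: 0.0
time: 7.28
tool_pos: [0.448, -0.0698, -0.0123]
tcp_rot: [0.0, 0.983, 0.186, -0.0]
contact_force: [0.8, 0.3, 0.5]
width: 0.095
grip_force: 0.0
px [259.4 231.5] [93.3 99. ] circ [448.6 -69.3  32.2] [450.2 -68.7  15. ]
in tool mm [  2.4  -0.2 -27.3]
t 7.33 tcp [448.  -69.7 -12.3] yaw deg 21.4 F [-0.2 -0.8 -0.6] w 0.0953 g 0.0
```

TCP reads −12 mm with no contact, which confirms the offset. I go down in small steps until the table is felt or TCP reaches about −20.

```bash
python3 -m pendant '[[[0,0,2,0,-1],[0,0,1,0,-1],[0,0,0,0,-1]]]'|grep -E "pos|force"; python3 -m pendant '[[[0,0,1,0,-1],[0,0,1,0,-1],[0,0,0,0,-1]]]'|grep -E "pos|force";python3 go.py
```

```text
tool_pos: [0.448, -0.0698, -0.0153]
contact_force: [0.8, -0.0, 0.6]
grip_force: 0.0
tool_pos: [0.448, -0.0698, -0.0173]
contact_force: [-0.2, 0.8, 1.0]
grip_force: 0.0
t 8.07 tcp [448.  -69.8 -17.3] yaw deg 21.4 F [-0.2  0.8  1. ] w 0.0951 g 0.0
```

```bash
python3 -m pendant '[[[0,0,0,0,1],[0,0,0,0,1],[0,0,0,0,1],[0,0,0,0,1],[0,0,0,0,1],[0,0,0,0,1],[0,0,0,0,1],[0,0,0,0,1]]]' 15
```

```text
time: 9.07
tool_pos: [0.4481, -0.0698, -0.0172]
tcp_rot: [0.0, 0.983, 0.186, 0.0]
contact_force: [-0.4, 0.2, 0.4]
width: 0.0612
grip_force: 15.0
```

The coaster is gripped: opening 61 mm, grip 15 N. Now I lift and carry it above the other things.

```bash
python3 -m pendant '[[[0,0,-10,0,1],[0,0,-25,0,1],[0,0,-35,0,1],[0,0,-35,0,1],[0,0,-15,0,1]]]'|grep -E "width|grip"; python3 -m pendant '[[[15,-20,0,0,1],[27,-39,0,0,1],[27,-39,0,0,1],[27,-39,0,0,1],[27,-39,0,0,1],[27,-39,0,0,1],[27,-39,0,0,1],[15,-20,0,0,1]]]';python3 -m pendant '[[[0,0,0,0,1],[0,0,0,0,1],[0,0,0,0,1]]]'|grep width
cat > mark.py <<'E'
from h import *
from cell import robot
import sys
B,T=wrist(robot);cv2.imwrite("pics/%s.png"%sys.argv[1],B["pixels"][:,:,::-1]);np.savez("pics/%s.npz"%sys.argv[1],**B)
c=blobs(B,(15,70,90),(35,255,255),(0,0,512,240),60)
for q in c[:3]:
    e=cv2.fitEllipse(q);print("px",np.round(e[0],1),np.round(e[1],1),"circ",onplane(B,q,0),(plane(B,e[0],0)*1000).round(1))
E
python3 mark.py m1;python3 go.py 548 363.5 80
```

```text
width: 0.0613
grip_force: 15.0
time: 10.7
tool_pos: [0.5266, 0.2576, 0.1033]
tcp_rot: [-0.0, 0.982, 0.187, 0.0]
contact_force: [0.4, 0.1, -0.5]
width: 0.0611
grip_force: 15.0
width: 0.0613
px [159.6 121.7] [ 93.  102.1] circ [545.3 365.2  47.5] [547.2 366.    0. ]
px [406.9 231.7] [42.9 50.4] circ [531.9  83.8  27.7] [532.3  84.4   0. ]
t 11.12 tcp [526.7 254.5 103. ] yaw deg 21.4 F [-0.3  0.4 -1. ] w 0.0612 g 15.0
tool delta [ 59.5 -93.8  23. ]
```

View pics/m1.png

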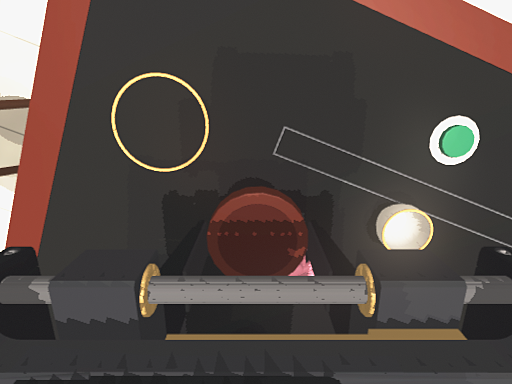

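The round mark is at wrist (160,122) with the coaster in the fingers at (257,232). I move above it.

```bash
python3 -m pendant '[[[20,-32,0,0,1],[20,-32,0,0,1],[19,-32,0,0,1],[0,0,0,0,1],[0,0,0,0,1],[0,0,0,0,1]]]'|grep tool_pos;python3 mark.py m2; python3 go.py 547 365 -17; python3 - <<'E'
from h import *
A,B=[dict(np.load(f"pics/{k}.npz")) for k in("m1","m2")]
u=[cv2.fitEllipse(blobs(r,(15,70,90),(35,255,255),(0,0,512,240),60)[0])[0] for r in(A,B)];print(u,tri(A,u[0],B,u[1]))
E
```

```text
tool_pos: [0.5467, 0.3652, 0.1029]
px [258.5 180.9] [86.1 88.9] circ [545.1 364.9  47.4] [546.8 365.5   0. ]
t 11.93 tcp [546.8 365.3 103. ] yaw deg 21.4 F [ 0.  -0.  -1.3] w 0.0605 g 15.0
tool delta [1.0e-01 4.0e-01 1.2e+02]
[(159.63848876953125, 121.6689453125), (258.4505310058594, 180.8768310546875)] (array([0.54731575, 0.36566149, 0.00149437]), np.float64(0.00027883533064777165))
```

The mark is at (547,365) and z≈0, and the tool is centred over it. I lower the coaster.

```bash
python3 -m pendant '[[[0,0,35,0,1],[0,0,35,0,1],[0,0,25,0,1],[0,0,12,0,1],[0,0,6,0,1],[0,0,3,0,1],[0,0,2,0,1],[0,0,1,0,1]]]'; python3 -m pendant '[[[0,0,1,0,1],[0,0,0,0,1],[0,0,0,0,1]]]'
```

```text
time: 12.92
tool_pos: [0.5468, 0.3664, -0.0158]
tcp_rot: [-0.0, 0.983, 0.186, 0.0]
contact_force: [-0.7, -0.2, -0.9]
width: 0.061
grip_force: 15.0
time: 13.3
tool_pos: [0.5467, 0.3664, -0.0171]
tcp_rot: [0.0, 0.983, 0.186, 0.0]
contact_force: [-1.0, 0.4, -0.0]
width: 0.0613
grip_force: 15.0
```

```bash
python3 -m pendant '[[[0,0,0,0,-1],[0,0,0,0,-1],[0,0,0,0,-1],[0,0,0,0,-1],[0,0,0,0,-1]]]'|grep width; python3 -m pendant '[[[0,0,-20,0,-1],[0,0,-50,0,-1],[0,0,-50,0,-1],[0,0,0,0,-1],[0,0,0,0,-1],[0,0,0,0,-1]]]'|grep tool_pos; python3 coast.py m3;python3 mark.py m4; python3 go.py 437 82 100
```

```text
width: 0.0945
tool_pos: [0.5461, 0.366, 0.1019]
px [173.8 105.4] [ 39.5 396.9] circ [539.6 463.9 145.8] [588.  465.3  15. ]
in tool mm [ 75.4 -77.2  86.7]
px [259.4 180.6] [88.2 91.5] circ [545.2 364.9  47.4] [547.1 365.6   0. ]
t 14.78 tcp [546.2 366.1 101.7] yaw deg 21.4 F [0.  0.3 0.1] w 0.0953 g 0.0
tool delta [-205.4  224.6    2.2]
```

```bash
sed -i 's/(0,0,512,300)/(190,90,330,260)/' coast.py; python3 coast.py m5; python3 go.py
```

```text
px [257.  178.6] [43.8 66.3] circ [545.  367.5  30.7] [551.8 370.2  15. ]
in tool mm [ 6.8 -1.8 86.7]
t 14.82 tcp [546.3 366.2 101.8] yaw deg 21.4 F [ 0.  -0.3  0.1] w 0.0952 g 0.0
```

The coaster sits within about 3 mm of the mark's centre, since the two circle fits give (545,367.5) and (545,365). Next is the bowl.

```bash
python3 -m pendant '[[[-20,24,0,0,-1],[-30,32,0,0,-1],[-30,32,0,0,-1],[-30,32,0,0,-1],[-30,32,0,0,-1],[-30,32,0,0,-1],[-20,24,0,0,-1],[0,0,0,0,-1]]]'|grep tool_pos;python3 -m pendant '[[[0,0,0,0,-1],[0,0,0,0,-1]]]'|grep tool_pos; cat > bowl.py <<'E'
from h import *
from cell import robot
import sys
B,T=wrist(robot);cv2.imwrite("pics/%s.png"%sys.argv[1],B["pixels"][:,:,::-1]);np.savez("pics/%s.npz"%sys.argv[1],**B)
z=float(sys.argv[2])
for q in blobs(B,(15,60,90),(35,255,255),(0,0,512,270),60)[:3]:
    e=cv2.fitEllipse(q);p=plane(B,e[0],z);print("px",np.round(e[0],1),np.round(e[1],1),"circ",onplane(B,q,z),(p*1000).round(1),"tool",((np.linalg.inv(T)@[*p,1])[:3]*1000).round(1))
E
python3 bowl.py b1 .048; python3 go.py
```

```text
tool_pos: [0.4451, 0.102, 0.1026]
tool_pos: [0.446, 0.104, 0.1026]
px [275.  213.9] [66.8 72. ] circ [433.9  83.9  32.6] [435.   84.3  48. ] tool [-17.4  14.3  54.6]
px [295.8  87.8] [57.  60.7] circ [539.2 109.5  23.2] [539.7 109.7  48. ] tool [89.3 29.  54.6]
px [ 25.4 -11.3] [76.1 85.1] circ [518.5 312.   27.9] [530.4 320.4  48. ] tool [ 157.8 -170.5   54.6]
t 16.12 tcp [445.8 104.  102.6] yaw deg 21.5 F [ 0.4 -0.4 -0.1] w 0.0950 g 0.0
```

View pics/b1.png

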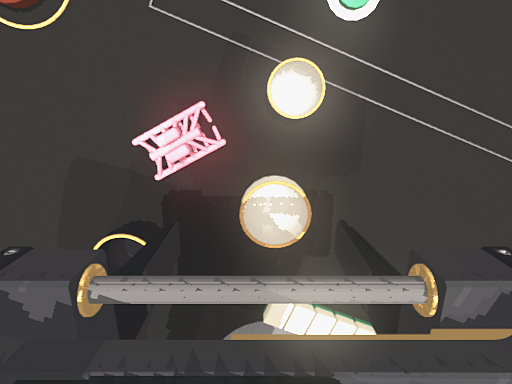

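The big bowl is at wrist (275,214), the small one at (296,88), and the claw at (180,140) is clear of the fingers. I centre over it and take the second view.

```bash
python3 -m pendant '[[[-17,14,0,0,-1],[0,0,0,0,-1],[0,0,0,0,-1],[0,0,0,0,-1]]]'|grep tool_pos; python3 bowl.py b2 .048; python3 go.py 435.5 83.5 4;python3 - <<'E'
from h import *
A,B=[dict(np.load(f"pics/{k}.npz")) for k in("b1","b2")]
u=[cv2.fitEllipse(blobs(r,(15,60,90),(35,255,255),(0,0,512,270),60)[0])[0] for r in(A,B)];print(u,tri(A,u[0],B,u[1]))
S=dict(np.load("pics/scene0.npz"));print(tri(B,u[1],S,(301.9,190.5)),tri(A,u[0],S,(301.9,190.5)))
E
```

```text
tool_pos: [0.4353, 0.0846, 0.1028]
px [259.1 195.6] [69.5 72.7] circ [434.2  83.8  32.6] [435.   84.4  48. ] tool [-0.4  0.1 54.8]
px [279.   65.7] [58.2 63. ] circ [538.7 108.7  23.2] [539.3 108.8  48. ] tool [105.6  15.4  54.8]
px [106.5 246.2] [56.2 67.7] circ [338.2 197.6  32.4] [338.  197.5  48. ] tool [ -49.4 -140.7   54.7]
t 16.68 tcp [435.2  84.5 102.7] yaw deg 21.4 F [-0.  -0.7  0.1] w 0.0952 g 0.0
tool delta [-0.1  1.  98.7]
[(274.9991760253906, 213.85487365722656), (259.07647705078125, 195.6090850830078)] (array([0.43521836, 0.08445959, 0.04869044]), np.float64(1.1597320461981371e-05))
(array([0.43438365, 0.08330217, 0.04489154]), np.float64(0.0015008135095094305)) (array([0.43385878, 0.08294502, 0.04413567]), np.float64(0.0012468156078241212))
```

The rim height measures about 48 mm and the tool is centred. I descend to TCP z≈3, which puts the real tips near 22 mm, and grip gently.

```bash
python3 -m pendant '[[[0,0,30,0,-1],[0,0,30,0,-1],[0,0,20,0,-1],[0,0,12,0,-1],[0,0,8,0,-1],[0,0,0,0,-1]]]'|grep -E "pos|force"; python3 -m pendant '[[[0,0,0,0,1],[0,0,0,0,1],[0,0,0,0,1],[0,0,0,0,1],[0,0,0,0,1],[0,0,0,0,1],[0,0,0,0,1]]]' 12
```

```text
tool_pos: [0.435, 0.0841, 0.0027]
contact_force: [0.2, -0.3, -0.7]
grip_force: 0.0
time: 18.3
tool_pos: [0.4352, 0.084, 0.003]
tcp_rot: [0.0, 0.983, 0.186, 0.0]
contact_force: [0.0, -0.8, 5.5]
width: 0.0642
grip_force: 12.0
```

Gripped at 64 mm. I lift slowly.

```bash
python3 -m pendant '[[[0,0,-3,0,1],[0,0,-6,0,1],[0,0,-12,0,1],[0,0,-20,0,1],[0,0,-25,0,1],[0,0,-20,0,1],[0,0,-8,0,1],[0,0,0,0,1]]]'; python3 go.py 546.5 366.5 100; python3 bowl.py b3 .14
```

```text
time: 19.3
tool_pos: [0.435, 0.0841, 0.0972]
tcp_rot: [0.0, 0.983, 0.186, 0.0]
contact_force: [-0.8, 0.1, -1.7]
width: 0.0646
grip_force: 12.0
t 19.30 tcp [435.   84.1  97.2] yaw deg 21.4 F [-0.8  0.1 -1.7] w 0.0646 g 12.0
tool delta [ 206.9 -222.2   -2.7]
px [279.1  64.3] [59.8 64.5] circ [527.7 111.   14.6] [528.1 111.1 140. ] tool [ 96.5   8.9 -42.7]
px [257.1 246.6] [ 97.6 109.4] circ [432.6  85.   32.8] [434.5  85.7 140. ] tool [  0.1  -1.7 -42.8]
px [103.2 249.8] [58.9 69.9] circ [400.2 166.8  20.6] [400.5 166.8 140. ] tool [ -1.9 -89.6 -42.9]
```

```bash
python3 -m pendant '[[[5,-6,0,0,1],[12,-13,0,0,1],[20,-21,0,0,1],[26,-28,0,0,1],[28,-30,0,0,1],[28,-30,0,0,1],[28,-30,0,0,1],[25,-27,0,0,1]]]'|grep -E "pos|wid"; python3 -m pendant '[[[18,-20,0,0,1],[11,-12,0,0,1],[6,-5,0,0,1],[0,0,0,0,1],[0,0,0,0,1],[0,0,0,0,1]]]'|grep -E "pos|wid"; python3 mark.py b4; python3 bowl.py b5 .14; python3 go.py 546.5 366.5 19
```

```text
tool_pos: [0.5276, 0.3219, 0.096]
width: 0.0644
tool_pos: [0.5466, 0.3658, 0.0969]
width: 0.0649
px [257.2 245.1] [ 94.3 107.8] circ [488.1 344.2  59.3] [481.4 341.9   0. ]
px [259.1 182.5] [87.5 90.5] circ [545.3 364.9  47.3] [546.9 365.5  -0. ]
px [257.2 246.5] [ 97.3 108.7] circ [544.7 366.8  32.6] [546.3 367.5 140. ] tool [  0.2  -1.6 -43.1]
px [259.1 182.5] [87.3 90.5] circ [580.9 379.9  25.1] [581.8 380.2 140. ] tool [ 37.9  -0.6 -43. ]
t 21.20 tcp [546.7 365.9  96.9] yaw deg 21.4 F [ 0.5 -0.4 -1.3] w 0.0647 g 12.0
tool delta [ 0.  -0.6 77.9]
```

View pics/b4.png

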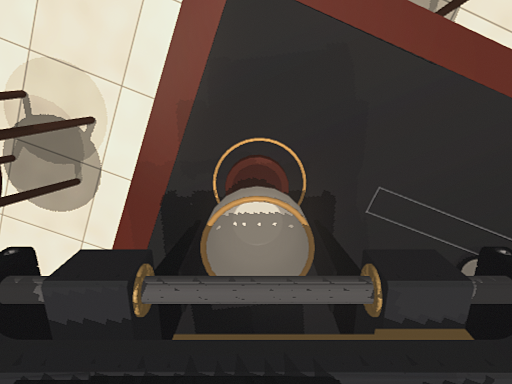

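The bowl hangs upright at (257,245) over the coaster at (258,180), inside the round line. I lower it, with base contact expected at TCP z≈18.

```bash
python3 -m pendant '[[[0,-1,8,0,1],[0,0,18,0,1],[0,0,20,0,1],[0,0,15,0,1],[0,0,9,0,1],[0,0,4,0,1],[0,0,2,0,1],[0,0,0,0,1]]]'|grep -E "pos|force"; python3 -m pendant '[[[0,0,1,0,1],[0,0,0,0,1],[0,0,0,0,1]]]'|grep -E "pos|force"
```

```text
tool_pos: [0.5464, 0.3674, 0.0211]
contact_force: [0.3, 0.6, -2.1]
grip_force: 12.0
tool_pos: [0.5463, 0.3673, 0.0199]
contact_force: [-0.1, 0.3, -1.4]
grip_force: 12.0
```

```bash
for i in 1; do python3 -m pendant '[[[0,0,0.7,0,1],[0,0,0,0,1],[0,0,0,0,1]]]'|grep -E "pos|force"; python3 -m pendant '[[[0,0,0.7,0,1],[0,0,0,0,1],[0,0,0,0,1]]]'|grep -E "pos|force"; python3 -m pendant '[[[0,0,0.5,0,1],[0,0,0,0,1],[0,0,0,0,1]]]'|grep -E "pos|force"; done
```

```text
tool_pos: [0.5462, 0.3673, 0.019]
contact_force: [-0.1, 0.6, -2.0]
grip_force: 12.0
tool_pos: [0.5463, 0.3673, 0.0183]
contact_force: [0.4, 0.5, -1.3]
grip_force: 12.0
tool_pos: [0.5463, 0.3673, 0.0181]
contact_force: [-0.7, -0.3, 2.4]
grip_force: 12.0
```

Contact is felt at z=18.1 (+2.4 N), as expected. I release and retreat.

```bash
python3 -m pendant '[[[0,0,0,0,-1],[0,0,0,0,-1],[0,0,0,0,-1],[0,0,0,0,-1],[0,0,0,0,-1],[0,0,0,0,-1]]]'|grep -E "width|force"; python3 -m pendant '[[[0,0,-15,0,-1],[0,0,-30,0,-1],[0,0,-40,0,-1],[0,0,-15,0,-1],[0,0,0,0,-1],[0,0,0,0,-1],[0,0,0,0,-1]]]'|grep tool_pos; python3 bowl.py p1 .063; python3 bowl.py p1 0|tail -3; python3 go.py 639 89 118
```

```text
contact_force: [0.3, -0.1, -0.7]
width: 0.0952
grip_force: 0.0
tool_pos: [0.5458, 0.367, 0.1165]
px [259.6 181.1] [86.2 95.2] circ [555.3 370.3  42.8] [558.1 371.3  63. ] tool [13.1  0.5 53.5]
px [259.6 181.2] [86.1 95.2] circ [539.1 363.6  53.4] [542.6 364.6   0. ] tool [ -3.7   1.1 116.7]
t 25.43 tcp [546.  367.1 116.9] yaw deg 21.4 F [ 1.2 -0.3  0. ] w 0.0949 g 0.0
tool delta [-15.  292.9  -1. ]
```

```bash
python3 -m pendant '[[[-2,25,0,0,-1],[-2,42,0,0,1],[-2,42,0,0,1],[-2,42,0,0,1],[-2,42,0,0,1],[-2,42,0,0,1],[-2,36,0,0,1],[-1,22,0,0,1]]]'|grep tool_pos; python3 -m pendant '[[[0,0,0,0,1],[0,0,0,0,1],[0,0,0,0,1],[0,0,0,0,1],[0,0,0,0,1]]]'|grep -E "pos|width"; python3 - <<'E'
from h import *
from cell import robot
B,T=wrist(robot);S=robot.read_camera("scene");D=robot.read_camera("side");np.savez("pics/b6.npz",**B)
c=blobs(B,(60,100,40),(95,255,255),(100,60,400,300));e=cv2.fitEllipse(c[0]);p=plane(B,e[0],.008)
print(e[0],e[1],onplane(B,c[0],.008),(p*1000).round(1),"tool",((np.linalg.inv(T)@[*p,1])[:3]*1000).round(1))
k=lambda i,x,y:cv2.resize(i["pixels"][y:y+75,x:x+100,::-1],(400,300),interpolation=cv2.INTER_CUBIC)
cv2.imwrite("pics/c9.png",np.vstack([np.hstack([k(S,340,240),k(D,215,85)]),np.hstack([cv2.resize(B["pixels"][:,:,::-1],(400,300)),k(S,210,210)])]))
# bowl rim on coaster: gold, above mark line
for n,r,roi,z in(("scene",S,(340,240,440,330),.063),("side",D,(240,95,290,140),.063)):
    for q in blobs(r,(13,80,80),(34,255,255),roi,10)[:3]: e=cv2.fitEllipse(q);print(n,np.round(e[0],1),np.round(e[1],1),onplane(r,q,z),onplane(r,q,0))
E
python3 go.py
```

```text
tool_pos: [0.6396, 0.0875, 0.1174]
tool_pos: [0.6392, 0.0895, 0.1179]
width: 0.0005
(256.173828125, 181.3026885986328) (27.556711196899414, 27.97203826904297) [636.3  90.9  15.5] [636.3  91.2   8. ] tool [ -2.   -2.7 109.9]
scene [393.8 288.9] [45.1 50.5] [573.6 363.6  60.1] [529.5 368.6  66.3]
side [262.7 106.8] [11.4 18.2] [546.8 365.3  35.7] [550.8 450.4  38.4]
side [264.6 121.1] [14.9 21.5] [564.  280.3  38.8] [569.3 359.   41.8]
side [268.  121.3] [18.  35.6] [530.9 278.5  43.6] [533.8 357.   46.9]
t 27.20 tcp [639.3  89.1 117.9] yaw deg 21.4 F [-0.2 -0.9 -0.4] w 0.0006 g 0.0
```

View pics/c9.png

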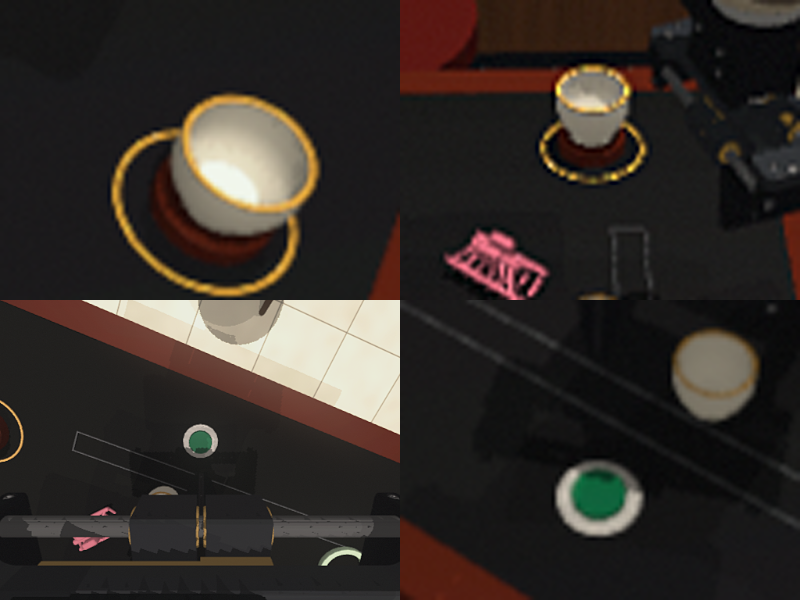

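The bowl stands upright in the middle of the coaster inside the round line, with its rim centre at about (547,365). The button is at wrist (256,181). I centre on it, go down to TCP ≈ −7, then press in steps.

```bash
python3 -m pendant '[[[-2,-3,40,0,1],[0,0,40,0,1],[0,0,30,0,1],[0,0,10,0,1],[0,0,5,0,1],[0,0,0,0,1],[0,0,0,0,1]]]'|grep -E "pos|contact"; python3 -m pendant '[[[0,0,2,0,1],[0,0,2,0,1],[0,0,0,0,1]]]'|grep -E "pos|contact"; python3 -m pendant '[[[0,0,1.5,0,1],[0,0,0,0,1]]]'|grep -E "pos|contact"; python3 -m pendant '[[[0,0,1.5,0,1],[0,0,0,0,1]]]'|grep -E "pos|contact"
```

```text
tool_pos: [0.6368, 0.0911, -0.0061]
contact_force: [1.1, 0.1, 0.6]
tool_pos: [0.6362, 0.0911, -0.0113]
contact_force: [0.2, -0.4, -0.2]
tool_pos: [0.6362, 0.0911, -0.0128]
contact_force: [-0.8, 0.4, -0.0]
tool_pos: [0.6363, 0.0911, -0.0143]
contact_force: [0.2, -0.5, 0.1]
```

```bash
for i in 1; do python3 -m pendant '[[[0,0,1.5,0,1],[0,0,0,0,1]]]'|grep -E "pos|contact"; python3 -m pendant '[[[0,0,1.5,0,1],[0,0,0,0,1]]]'|grep -E "pos|contact";python3 -m pendant '[[[0,0,1.5,0,1],[0,0,0,0,1]]]'|grep -E "pos|contact"; done
```

```text
tool_pos: [0.6363, 0.0911, -0.0158]
contact_force: [0.6, -0.2, 0.2]
tool_pos: [0.6362, 0.0911, -0.0173]
contact_force: [-0.8, -0.1, 0.4]
tool_pos: [0.6362, 0.0911, -0.0188]
contact_force: [0.6, 0.7, -0.2]
```

```bash
for i in 1; do python3 -m pendant '[[[0,0,1,0,1],[0,0,0,0,1]]]'|grep -E "pos|contact"; python3 -m pendant '[[[0,0,1,0,1],[0,0,0,0,1]]]'|grep -E "pos|contact";python3 -m pendant '[[[0,0,1,0,1],[0,0,0,0,1]]]'|grep -E "pos|contact"; done; python3 - <<'E'
from h import *
from cell import robot
B,T=wrist(robot)
c=blobs(B,(60,100,40),(95,255,255),(100,60,400,330))
for q in c[:2]:print(cv2.boundingRect(q),cv2.contourArea(q),onplane(B,q,.008))
S=robot.read_camera("scene");p=T[:,3];q=S["mtx"]@(S["view"]@p)[:3];print(q[:2]/q[2])
k=S["pixels"][:,:,::-1][210:285,210:310];cv2.imwrite("pics/c10.png",cv2.resize(k,(800,600),interpolation=cv2.INTER_CUBIC))
for q in blobs(S,(60,100,40),(95,255,255),(230,240,290,280),5):print(cv2.boundingRect(q),cv2.contourArea(q))
E
```

```text
tool_pos: [0.6363, 0.0911, -0.0197]
contact_force: [0.8, -0.1, -0.1]
tool_pos: [0.6363, 0.0911, -0.0207]
contact_force: [0.2, 0.2, -0.3]
tool_pos: [0.6363, 0.0911, -0.0216]
contact_force: [-0.8, -0.0, -0.1]
(235, 211, 50, 38) 680.0 [637.3  91.5  15.8]
[259.71896981 264.03681384]
(253, 254, 13, 11) 42.0
```

View pics/c10.png

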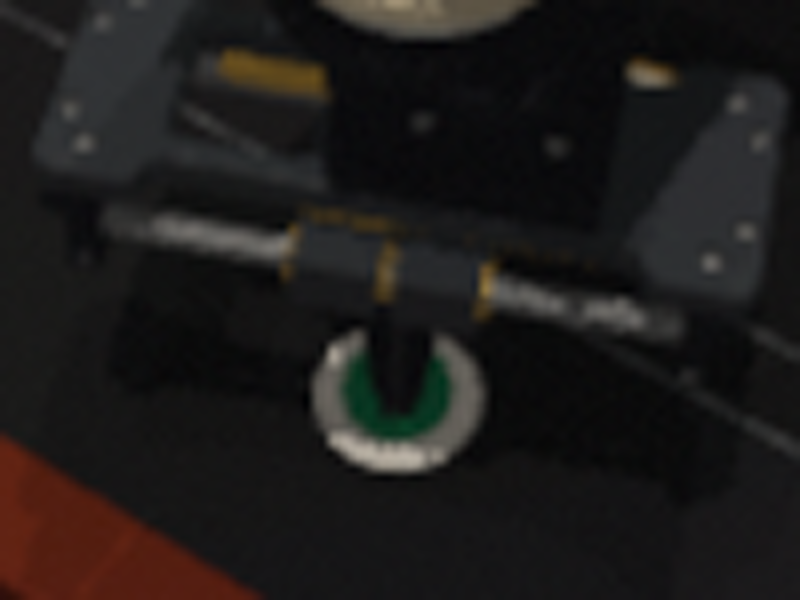

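The closed fingertips are at crop (398,412), right over the middle of the green cap, and not yet touching. I keep stepping down.

```bash
for i in 1; do python3 -m pendant '[[[0,0,1,0,1],[0,0,0,0,1]]]'|grep -E "pos|contact"; python3 -m pendant '[[[0,0,1,0,1],[0,0,0,0,1]]]'|grep -E "pos|contact";python3 -m pendant '[[[0,0,1,0,1],[0,0,0,0,1]]]'|grep -E "pos|contact"; python3 -m pendant '[[[0,0,1,0,1],[0,0,0,0,1]]]'|grep -E "pos|contact"; done
```

```text
tool_pos: [0.6363, 0.0911, -0.0227]
contact_force: [0.6, 0.2, 1.9]
tool_pos: [0.6364, 0.0911, -0.0236]
contact_force: [-0.7, -0.2, 2.4]
tool_pos: [0.6364, 0.0911, -0.0246]
contact_force: [0.1, -0.3, 2.5]
tool_pos: [0.6364, 0.0911, -0.0256]
contact_force: [-0.1, -0.2, 3.7]
```

Contact came at about −22, so full travel is near −28.

```bash
python3 -m pendant '[[[0,0,1,0,1],[0,0,0,0,1]]]'|grep -E "pos|contact"; python3 -m pendant '[[[0,0,1,0,1],[0,0,0,0,1]]]'|grep -E "pos|contact"; python3 -m pendant '[[[0,0,1,0,1],[0,0,0,0,1]]]'|grep -E "pos|contact"
```

```text
tool_pos: [0.6364, 0.0911, -0.0266]
contact_force: [-0.6, 0.7, 3.4]
tool_pos: [0.6364, 0.0911, -0.0271]
contact_force: [-1.4, 0.5, 10.0]
tool_pos: [0.6364, 0.0911, -0.0273]
contact_force: [-5.3, -0.3, 16.4]
```

The force jumped to 16 N with the arm stopped, so the button has bottomed out. I rise and check.

```bash
python3 -m pendant '[[[0,0,-5,0,1],[0,0,-15,0,1],[0,0,-40,0,1],[0,0,-40,0,1],[0,0,0,0,1],[0,0,0,0,1],[0,0,0,0,1],[0,0,0,0,1]]]'; python3 - <<'E'
from h import *
from cell import robot
B,T=wrist(robot);A=dict(np.load("pics/b6.npz"));S=robot.read_camera("scene");O=dict(np.load("pics/scene0.npz"))
D=robot.read_camera("side")
for r in(A,B):
    e=cv2.fitEllipse(blobs(r,(60,100,40),(95,255,255),(100,60,400,300))[0]);print(np.round(e[0],1),(plane(r,e[0],.008)*1000).round(1))
for k,lo,hi,roi in(("claw",(155,60,60),(178,255,255),(310,205,360,240)),("bangle",(35,20,120),(85,255,255),(175,160,215,195))):
    for r in(O,S): print(k,[np.round(cv2.minAreaRect(q)[0],1) for q in blobs(r,lo,hi,roi,10)[:1]])
q=blobs(D,(13,80,80),(34,255,255),(240,95,290,140),10)
for c in q[:3]:e=cv2.fitEllipse(c);print("rim",np.round(e[0],1),onplane(D,c,.063))
E
```

```text
time: 33.3
tool_pos: [0.6359, 0.091, 0.0704]
tcp_rot: [-0.0, 0.983, 0.186, -0.001]
contact_force: [-0.3, -0.5, -0.6]
width: 0.0004
grip_force: 0.0
[256.2 181.3] [636.3  91.2   8. ]
[259.  191.8] [636.6  91.3   8. ]
claw [array([333.8, 222.1])]
claw [array([333.8, 222.1])]
bangle [array([193.5, 178. ])]
bangle [array([193.5, 178. ])]
rim [262.7 106.8] [547.7 365.9  35.3]
rim [264.6 121.1] [564.  280.3  38.8]
rim [268.  121.3] [530.9 278.5  43.6]
```

The button is back up, the claw and bangle haven't moved, and the bowl is standing at rest. I hand the job in.

```bash
python3 -c "
from cell import robot
print(robot.close_job())"
```

```text
the job is handed in; nothing more can be done
None
```

I handed the job in with the coaster lying in the round outline, the bowl standing on its middle, the button pressed fully and back up, and the bangle and claw unmoved in the last pictures; no verdict came back.

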